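# Spray the welding turntable and hold its index plunger out

## Task

Get the welding turntable ready to be turned to its next station: press the white push cap of the uncapped spray can fully down for a short shot at the disc and let it come back up, then take the black round knob of the turntable's index plunger, pull it fully up to its stop and keep holding it there, so that its pin stays clear of the hole. The program finishes while still gripping and holding the plunger up; do not push the loose things on the table out of place.

Things in the scene. Friction and masses are not known exactly. Their poses are not given: they have to be found in the camera images.
- nozzle (a joint): travel of the spray can's sprung white push cap, m: 0 = up at rest, 0.006 = fully down on its stop; it moves straight down under about 1.5 N at first and 4.5 N at the stop, and springs back up when let go
- nozzle_top (a point): centre of the flat top of that push cap: an upright round white cap 26 mm in diameter, 18 mm high, with a small spray stub on its side facing the turntable; its top is 170 mm above the table. The aluminium can under it (53 mm in diameter) is fixed in a steel cup holder on the table, beyond the turntable
- capped_can: the other can, same holder and body, but with a wide domed overcap (54 mm in diameter, top 174 mm above the table): fixed, nothing on it moves. Origin on the table under its centre. The two cans stand about 150 mm apart beyond the turntable and may be either way round
- plunger (a joint): lift of the index plunger, m: 0 = its pin seated in a hole of the turntable, 0.020 = pulled fully up against its stop. It moves straight up (world z); a spring draws it down with about 6 N when seated and 12 N at the stop, plus 0.8 N of weight, so it snaps back when let go
- plunger_knob (a point): centre (half-way up) of the plunger's pull knob: an upright plain black round knob 30 mm in diameter and 28 mm high, centre 154 mm above the table when seated; rises with the plunger. Below the knob stands a steel sleeve 18 mm in diameter with a nut 24 mm across its corners at its foot; the arm's boss (38 mm in diameter) has its top 39 mm below the centre of the seated knob. Free space all round it
- plunger_unit: the fixed sleeve and nut with the plunger in it, on the end of one of the turntable's two arms; origin on the plunger's vertical axis, on the boss top, 115 mm above the table
- lock_screw: the locking screw on the end of the other arm, 170 mm from the plunger: a steel hex screw with a thin cross bar 69 mm long on top (its top 159 mm above the table); it is fixed and stays as it is. Plunger and screw may be on either arm. Origin on its axis, 115 mm above the table
- turntable: fixed indexing turntable, a steel disc 220 mm in diameter, top 66 mm above the table, carrying an aluminium dish (112 mm in diameter, rim 92 mm above the table) at its centre. Origin on the table under the disc's centre; its -x side, with the two dark steel arms (posts up to 115 mm), looks to the robot, its +x side to the cans. The arm ends lie at -45 mm in x and +-85 mm in y in its own frame
- flashlight: black flashlight 113 mm long, 28 mm thick, lying loose in front of the turntable; origin on the table under its middle
- grinding_disc: brown grinding wheel, 115 mm in diameter, 6 mm thick, lying loose beside the turntable; origin under its centre
- lug_plate: loose dark steel angle lug, 50 x 70 x 41 mm high, beside the turntable; origin under its centre
- flange_disc: loose aluminium valve disc, 150 mm in diameter, 19 mm high with its rib; origin under its centre
- hammer: loose hammer lying on the table; origin on the table under it
- wire_brush: loose wire brush with wooden back, 220 x 30 x 32 mm high; origin under its middle
- v_block: loose steel V-block, 60 x 50 x 40 mm high; origin under its centre

How it is judged:
On the way, in this order (a step that is already met when the one before it is completed fails the run):
1. the push cap of the spray can is pressed down (4.5 of its 6 mm or more) (value of joint nozzle above 0.0045 m), for 0.1 s.
2. the push cap is let up again, with the plunger still seated (value of joint nozzle below 0.0015 m and value of joint plunger below 0.004 m), for 0.1 s.
3. the plunger is pulled up, 16 of its 20 mm or more, by the fingers (value of joint plunger above 0.016 m and contact force between the fingers and plunger_unit above 3 N), for 0.3 s.
At the end, for the whole second after the job is handed in: the plunger is held at least 16 mm of its 20 mm up, still (under 10 mm/s), by the robot's fingers (contact over 3 N), and the spray can's push cap is up (within 1.5 mm) (all of step 3 and velocity of joint plunger between -0.01 and 0.01 m/s and value of joint nozzle below 0.0015 m); the arm keeps its last pose, push and grip.
It fails at once if a loose bystander is shifted by more than 20 mm (distance of any of flashlight, grinding_disc, lug_plate, flange_disc, hammer, wire_brush, v_block from where it was at the start of the episode above 0.02 m).
It also fails if it takes over 37 s, if anything falls off the work surface, if the arm or the gripper's body presses on something with over 40 N, if the wrist force passes 120 N, or if a joint passes its speed limit or range.

## Robot

A 6-joint arm with a two-finger parallel gripper is mounted at the origin on the work surface. World frame = base frame: x ahead of the robot, y to its left, z up, the work surface at z = 0. Lengths are in m, angles in rad, forces in N, time in s.
With the tool pointing down it reaches from about 0.35 to 0.85 m from the base axis. Payload 8.1 kg.
Tool frame: the origin (TCP) lies on the centre line of the jaws, within the pads' length; the fingertips stand 8 mm ahead of it and the grasp point (between the pads) lies 11 mm behind it (nose_length is the z of the fingertips in the tool frame, in m); z points along the fingers, y is the line along which they close (so a half turn about z gives the same grasp; the last joint's range is limited). The gripper opens to 85 mm and grips with 20 to 120 N. Pads are 22 mm wide; open, the fingers measure 114 mm over their backs; the gripper's body (76 mm by 85 mm) begins 54 mm behind the grasp point. The pads swing forward as they close: fully open they stand 13 mm farther back than shut.
Start: joints at [1.175, 0.13, 1.488, -0, 1.523, -0.085], TCP at [0.183, 0.571, 0.239] pointing down, gripper open.
Joint ranges: [-2.96, 2.96], [-0.89, 2.26], [0.02, 2.5], [-1.34, 4.48], [0, 2.73], [-2.66, 2.66]. Speed limits (rad/s): [2.39, 2.39, 2.79, 3.14, 3.14, 3.14].

## Interface

Orientations are given as a unit quaternion [w, x, y, z].
In Python, from plant import * gives the robot as it stands. The module is installed in compiled form; this text tells all that it offers.
- The arm moves only by the shell command python3 -m pendant 'ROWS' [FORCE]. ROWS is JSON, one flat list of numbers, 7 for each row, row after row: the shift along the tool's x, y, z in mm, then the turn, a rotation vector about the tool's x, y, z in rad, then the finger opening in mm, from 0 to 85.4. A call has 1 to 20 rows; each row shifts and turns the commanded pose from where the row before left it, along the tool's axes as they then stand; what a row does not reach is not made up. A row lasts 1/12 s, in which the tool goes at most 41.7 mm and 7.16 degrees, less where a joint would pass 70% of its speed; a pose out of reach is approached as far as the arm can. A call is refused whole if a number of a shift passes 41.7 or a number of a turn 0.125, either way. A call with a gripper value outside its range is refused whole. The fingers move at their own pace and stop on an object; FORCE is the grip in N (left out, the last holds). Time passes only in rows, so rows that do not move let the fingers close. It gives the time, the measured TCP pose, the force, the opening and the grip force at its end, in the units of the state.
- read_state(): the state, without advancing time (a new reading comes with each control period).
- snapshot(name): name is "side" or "top" or "wrist"; returns a dict with "color" (420x560x3 uint8, red, green, blue), "z_map" (420x560 float32, m along the optical axis (not along the pixel's ray), 0 where there is no reading), "camera_matrix" (3x3 intrinsics, pixels), "camera_from_world" (4x4, takes a point from world to camera coordinates). Camera axes: x right, y up, looking along -z (the intrinsics and any distortion apply to the point x, -y, -z); pixel columns grow to the right and rows downward; lengths in m; the calibration is good to about 2 mm. The wrist camera is an equidistant fisheye: a pixel r from the principal point sees the ray r / f radians off the axis. A picture is of the moment at which its call begins.
- finish_job(): hands the job in; it is judged then, once.
The state is a dict: "clock": time; "joints": joint angles; "joint_velocities": joint speeds; "joint_torque": joint torques, N m; "ee_pos": TCP position; "orientation": TCP orientation; "force": force on the tool from outside, world axes, zero at the start; "ft_torque": the same for the moment, N m; "opening": opening from 0.0 (shut) to 1.0 (fully open); "gripper_force": force on a finger pad.
Only numpy, scipy, OpenCV 4.12 (cv2) and the standard library are available. Lean on these libraries where they do the work, as an engineer would, in place of code of your own. Each camera call takes 0.05 s, during which the arm holds its last target. There are 200 camera calls.

## Working session

There is one attempt and no reset: what is moved stays moved. The work goes in short steps, Python scripts to look and compute and a shell command to move; the robot and the scene stay as the last step left them, time stands still between calls to the robot, and variables do not carry over. Pictures are saved under pics/ and viewed, at most 10 in all, crops included, and the job is handed in when it is done.

```bash
mkdir -p pics
python3 - <<'E'
from plant import *
import cv2,numpy as np
s=read_state();print({k:np.round(v,3).tolist() for k,v in s.items()})
for n in ["top","side"]:
    d=snapshot(n);np.savez(n+'.npz',**d);cv2.imwrite(f'pics/{n}0.png',d['color'][:,:,::-1])
    print(n,d['camera_matrix'].round(1).tolist(),d['camera_from_world'].round(3).tolist())
E
```

```text
{'clock': 0.0, 'joints': [1.175, 0.131, 1.489, 0.0, 1.523, -0.085], 'joint_velocities': [0.001, 0.001, 0.001, -0.0, 0.001, 0.001], 'joint_torque': [-0.0, -56.941, -50.055, -0.0, 0.015, -0.0], 'ee_pos': [0.183, 0.571, 0.238], 'orientation': [-0.0, 0.155, 0.988, -0.001], 'force': [-0.077, -0.42, -0.171], 'ft_torque': [0.018, 0.041, 0.008], 'gripper_force': 0.0, 'opening': 0.996}
top [[388.9, 0.0, 280.4], [0.0, 388.9, 205.9], [0.0, 0.0, 1.0]] [[-0.024, -1.0, -0.006, -0.012], [0.997, -0.025, 0.079, -0.531], [-0.079, -0.004, 0.997, -1.06], [0.0, 0.0, 0.0, 1.0]]
side [[517.8, 0.0, 269.0], [0.0, 517.8, 202.0], [0.0, 0.0, 1.0]] [[0.991, -0.136, 0.006, -0.497], [0.092, 0.702, 0.706, -0.13], [-0.1, -0.699, 0.708, -1.371], [0.0, 0.0, 0.0, 1.0]]
```

View pics/top0.png

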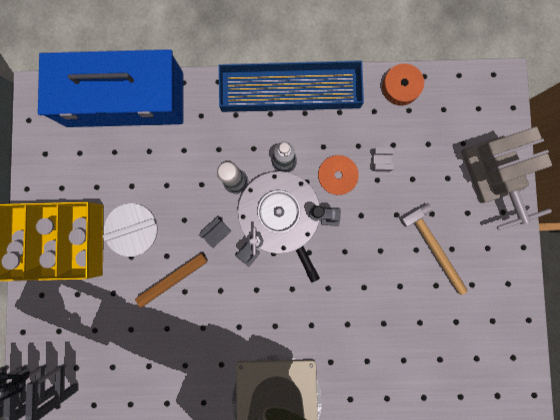

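View pics/side0.png

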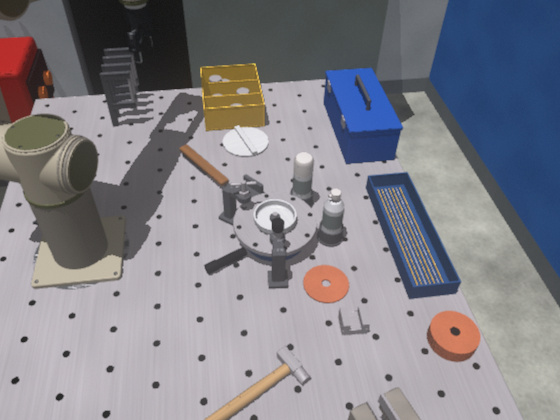

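The top view shows the uncapped can's white cap at about (285,148) and the black knob at about (318,211). The side view shows them at about (335,195) and (278,224). The capped can is at (230,170) and the lock screw at (253,240) in the top view.

```bash
cat > h.py <<'E'
import numpy as np,cv2
def ray(d,u,v):
    K=d['camera_matrix'];T=d['camera_from_world']
    r=np.array([(u-K[0,2])/K[0,0],-(v-K[1,2])/K[1,1],-1.]);R=T[:3,:3]
    return -R.T@T[:3,3],R.T@r
def onz(d,u,v,z):
    o,r=ray(d,u,v);return o+r*(z-o[2])/r[2]
E
python3 - <<'E'
from h import *
t=np.load('top.npz');s=np.load('side.npz')
tiles=[]
for d,c in((t,(285,150)),(t,(318,211)),(s,(335,198)),(s,(278,224))):
    u,v=c;a=d['color'][v-20:v+20,u-20:u+20,::-1];tiles.append(cv2.resize(a,(400,300) if 0 else (300,300),interpolation=0))
cv2.imwrite('pics/crops.png',np.vstack([np.hstack(tiles[:2]),np.hstack(tiles[2:])]))
print(onz(t,285,147,.17),onz(t,318,211,.168),onz(s,335,193,.17),onz(s,278,219,.168))
# top mask: bright/heights
for c,lo,hi in(((285,150),.155,.19),((318,211),.155,.185)):
    P=[]
    for v in range(c[1]-20,c[1]+20):
        for u in range(c[0]-20,c[0]+20):
            z=t['z_map'][v,u]
            if z>0:
                o,r=ray(t,u,v);p=o+r*z
                if lo<p[2]<hi:P.append(p)
    P=np.array(P);print(len(P),P.mean(0),np.ptp(P,axis=0),(P.max(0)+P.min(0))/2)
E
```

```text
[ 0.66202111 -0.03978933  0.17      ] [ 0.5048606  -0.11492304  0.168     ] [ 0.66089469 -0.04111609  0.17      ] [ 0.50749966 -0.10820791  0.168     ]
104 [ 0.66049566 -0.03796749  0.16784673] [0.03020222 0.02462246 0.01768346] [ 0.65949961 -0.03740309  0.16396808]
120 [ 0.5048826  -0.11499029  0.16678804] [0.02910682 0.02909871 0.01478812] [ 0.50513572 -0.11529161  0.1631422 ]
```

View pics/crops.png

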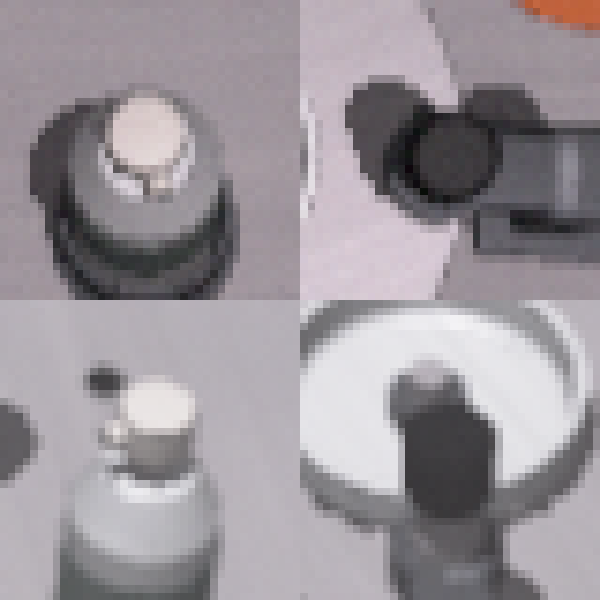

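```bash
python3 -m pendant '[-32,-21.7,0,0,0,0,0, -32,-21.7,0,0,0,0,0, -32,-21.7,0,0,0,0,0, -32,-21.7,0,0,0,0,0, -32,-21.7,0,0,0,0,0, -32,-21.7,0,0,0,0,0, -32,-21.7,0,0,0,0,0, -32,-21.7,0,0,0,0,0, -32,-21.7,0,0,0,0,0, -32,-21.7,0,0,0,0,0, -32,-21.7,0,0,0,0,0, -32,-21.7,0,0,0,0,0, -32,-21.7,0,0,0,0,0, -32,-21.7,0,0,0,0,0, -32,-21.7,0,0,0,0,0, -32,-21.7,0,0,0,0,0, -32,-21.7,0,0,0,0,0, -32,-21.7,0,0,0,0,0, -32,-21.7,0,0,0,0,0, -32,-21.7,0,0,0,0,0]' 60
cat > off.py <<'E'
import sys
from h import *
from plant import *
from scipy.spatial.transform import Rotation as R
s=read_state();q=s['orientation'];r=R.from_quat([q[1],q[2],q[3],q[0]])
t=np.array([float(a) for a in sys.argv[1:4]])
print('tool mm',(r.inv().apply(t-s['ee_pos'])*1000).round(1),'pos',np.round(s['ee_pos'],4),'F',np.round(s['force'],2),'zdir',r.apply([0,0,1]).round(3),'j',np.round(s['joints'],2),s['clock'],s['opening'],s['gripper_force'])
E
python3 off.py .661 -.039 .185
```

```text
clock: 1.77
ee_pos: [0.6607, -0.0394, 0.2386]
orientation: [-0.0, 0.155, 0.988, 0.0]
force: [1.3, 0.6, 0.3]
opening: -0.002
gripper_force: 0.0
tool mm [-0.2  0.5 53.6] pos [ 0.6607 -0.0394  0.2386] F [1.27 0.63 0.27] zdir [-0.001  0.    -1.   ] j [-0.14  0.3   1.3   0.    1.55 -1.4 ] 1.7667 -0.0015917303280543037 0.0
```

```bash
python3 -m pendant '[0,0,20,0,0,0,0, 0,0,15,0,0,0,0, 0,0,10,0,0,0,0, 0,0,0,0,0,0,0]'
python3 - <<'E'
from h import *
from plant import *
a=snapshot('side');b=snapshot('wrist')
c=cv2.resize(a['color'][120:270,260:410],(400,400),interpolation=cv2.INTER_CUBIC)
cv2.imwrite('pics/n1.png',np.hstack([c,b['color'][10:410,80:480]])[:,:,::-1])
np.savez('side1.npz',**a)
E
```

```text
clock: 2.1
ee_pos: [0.6581, -0.0375, 0.1902]
orientation: [-0.003, 0.155, 0.988, -0.0]
force: [-0.3, -0.4, -0.8]
opening: 0.001
gripper_force: 0.0
```

View pics/n1.png

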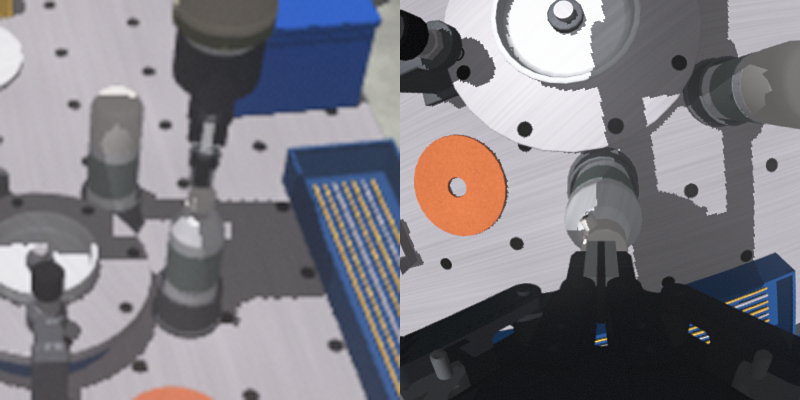

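The closed fingertips stand right above the white cap (side crop about (205,190), wrist crop about (605,235)). I'll correct by about 3 mm and descend gently.

```bash
python3 -m pendant '[-3,-0.5,4,0,0,0,0, 0,0,4,0,0,0,0, 0,0,2,0,0,0,0, 0,0,2,0,0,0,0, 0,0,1,0,0,0,0, 0,0,1,0,0,0,0, 0,0,0,0,0,0,0, 0,0,0,0,0,0,0]'; python3 off.py .661 -.039 .156
```

```text
clock: 2.87
ee_pos: [0.6628, -0.0391, 0.1803]
orientation: [0.0, 0.155, 0.988, -0.0]
force: [-0.4, -0.1, 0.3]
opening: -0.001
gripper_force: 0.0
tool mm [ 1.7 -0.5 24.3] pos [ 0.6628 -0.0391  0.1803] F [-0.39 -0.1   0.29] zdir [ 0. -0. -1.] j [-0.14  0.33  1.36 -0.    1.45 -1.4 ] 2.8667 -0.0005920124236653015 0.0
```

```bash
python3 -m pendant '[1.5,0,1,0,0,0,0, 0,0,1,0,0,0,0, 0,0,1,0,0,0,0, 0,0,1,0,0,0,0, 0,0,0,0,0,0,0, 0,0,0,0,0,0,0]'; python3 -m pendant '[0,0,1,0,0,0,0, 0,0,1,0,0,0,0, 0,0,0,0,0,0,0, 0,0,0,0,0,0,0]'; python3 -m pendant '[0,0,1,0,0,0,0,0,0,0,0,0,0,0, 0,0,0,0,0,0,0]'
```

```text
clock: 3.37
ee_pos: [0.6614, -0.0386, 0.1764]
orientation: [0.0, 0.155, 0.988, 0.0]
force: [-0.5, 1.0, 1.7]
opening: 0.0
gripper_force: 1.1
clock: 3.7
ee_pos: [0.6614, -0.0386, 0.1744]
orientation: [0.0, 0.155, 0.988, -0.0]
force: [0.0, 0.8, 3.8]
opening: -0.001
gripper_force: 1.6
clock: 3.95
ee_pos: [0.6614, -0.0386, 0.1734]
orientation: [0.0, 0.155, 0.988, 0.0]
force: [-2.2, -0.1, 2.9]
opening: -0.001
gripper_force: 1.8
```

```bash
python3 -m pendant '[0,0,1,0,0,0,0, 0,0,0.5,0,0,0,0, 0,0,0,0,0,0,0, 0,0,0,0,0,0,0]'; python3 -m pendant '[0,0,0.5,0,0,0,0,0,0,0.5,0,0,0,0, 0,0,0,0,0,0,0, 0,0,0,0,0,0,0]'
```

```text
clock: 4.28
ee_pos: [0.6615, -0.0386, 0.1721]
orientation: [0.0, 0.155, 0.988, 0.0]
force: [-2.0, 1.9, 5.7]
opening: -0.002
gripper_force: 2.6
clock: 4.62
ee_pos: [0.6616, -0.0386, 0.172]
orientation: [0.0, 0.155, 0.988, -0.0]
force: [-5.2, -0.0, 10.1]
opening: -0.001
gripper_force: 4.9
```

The cap is on its stop: z has stalled and the force is rising. I'll go up and then across to the knob.

```bash
python3 -m pendant '[0,0,-2,0,0,0,0, 0,0,-8,0,0,0,0, 0,0,-20,0,0,0,0, 0,0,-30,0,0,0,0, 0,0,0,0,0,0,0]'; python3 off.py .505 -.1145 .23
```

```text
clock: 5.03
ee_pos: [0.6637, -0.039, 0.2375]
orientation: [0.004, 0.155, 0.988, 0.0]
force: [1.1, -0.2, 1.8]
opening: 0.001
gripper_force: 0.0
tool mm [ 128.1 -120.5    6.3] pos [ 0.6637 -0.039   0.2375] F [ 1.12 -0.21  1.78] zdir [ 0.008 -0.001 -1.   ] j [-0.14  0.3   1.3  -0.    1.54 -1.4 ] 5.0333 0.0007059568878697969 0.0
```

```bash
python3 -m pendant '[21,-20,0,0,0,0,85, 21,-20,0,0,0,0,85, 21,-20,0,0,0,0,85, 21,-20,0,0,0,0,85, 21,-20,0,0,0,0,85, 21,-20,0,0,0,0,85, 0,0,0,0,0,0,85, 0,0,0,0,0,0,85,0,0,0,0,0,0,85]'; python3 off.py .505 -.1145 .143
python3 - <<'E'
from h import *
from plant import *
a=snapshot('side');b=snapshot('wrist')
c=cv2.resize(a['color'][120:270,230:380],(400,400),interpolation=cv2.INTER_CUBIC)
cv2.imwrite('pics/n2.png',np.hstack([c,b['color'][10:410,80:480]])[:,:,::-1])
E
```

```text
clock: 5.78
ee_pos: [0.5051, -0.1144, 0.2312]
orientation: [0.001, 0.155, 0.988, 0.0]
force: [0.4, -0.1, 0.0]
opening: 0.996
gripper_force: 0.0
tool mm [ 0.2 -0.2 88.2] pos [ 0.5051 -0.1144  0.2312] F [ 0.43 -0.13  0.04] zdir [ 0.001 -0.    -1.   ] j [-0.32 -0.09  1.73  0.    1.5  -1.58] 5.7833 0.9956429145263737 0.0
```

View pics/n2.png

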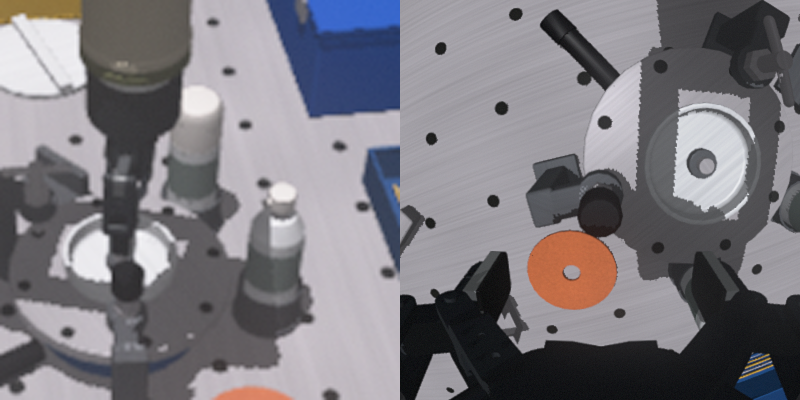

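The knob is centred between the open fingers (wrist crop about (600,208)), and the spray cap is back up. I'll descend and grip.

```bash
python3 -m pendant '[0,0,20,0,0,0,85, 0,0,20,0,0,0,85, 0,0,18,0,0,0,85, 0,0,15,0,0,0,85, 0,0,10,0,0,0,85, 0,0,5,0,0,0,85, 0,0,0,0,0,0,85,0,0,0,0,0,0,85]';python3 -m pendant '[0,0,0,0,0,0,20, 0,0,0,0,0,0,20, 0,0,0,0,0,0,20, 0,0,0,0,0,0,20, 0,0,0,0,0,0,20, 0,0,0,0,0,0,20, 0,0,0,0,0,0,20, 0,0,0,0,0,0,20]' 70
```

```text
clock: 6.55
ee_pos: [0.5052, -0.1142, 0.1433]
orientation: [0.0, 0.155, 0.988, -0.0]
force: [-0.3, -0.3, 1.0]
opening: 0.995
gripper_force: 0.0
clock: 7.22
ee_pos: [0.5049, -0.1148, 0.1436]
orientation: [0.0, 0.155, 0.988, -0.0]
force: [-3.6, -1.3, 5.3]
opening: 0.328
gripper_force: 69.0
```

Gripped at 28 mm with 69 N. I'll lift slowly.

```bash
python3 -m pendant '[0,0,-2,0,0,0,20, 0,0,-3,0,0,0,20, 0,0,-3,0,0,0,20, 0,0,-3,0,0,0,20, 0,0,-3,0,0,0,20, 0,0,-2,0,0,0,20, 0,0,-1,0,0,0,20, 0,0,0,0,0,0,20,0,0,0,0,0,0,20]';python3 -m pendant '[0,0,-1,0,0,0,20, 0,0,-1,0,0,0,20, 0,0,0,0,0,0,20, 0,0,0,0,0,0,20]';python3 -m pendant '[0,0,-1,0,0,0,20, 0,0,0,0,0,0,20, 0,0,0,0,0,0,20]'
```

```text
clock: 7.97
ee_pos: [0.5047, -0.1147, 0.1586]
orientation: [0.0, 0.155, 0.988, -0.0]
force: [6.5, -4.9, -10.7]
opening: 0.328
gripper_force: 69.6
clock: 8.3
ee_pos: [0.5047, -0.1147, 0.1604]
orientation: [-0.0, 0.155, 0.988, -0.0]
force: [5.9, -4.6, -11.6]
opening: 0.327
gripper_force: 69.7
clock: 8.55
ee_pos: [0.5047, -0.1147, 0.1614]
orientation: [-0.0, 0.155, 0.988, -0.0]
force: [7.7, -4.9, -12.7]
opening: 0.329
gripper_force: 69.7
```

```bash
python3 -m pendant '[0,0,-1,0,0,0,20, 0,0,-0.5,0,0,0,20, 0,0,0,0,0,0,20, 0,0,0,0,0,0,20]' 90;python3 -m pendant '[0,0,-1,0,0,0,20, 0,0,0,0,0,0,20, 0,0,0,0,0,0,20, 0,0,0,0,0,0,20, 0,0,0,0,0,0,20]'
python3 - <<'E'
from h import *
from plant import *
a=snapshot('side');b=snapshot('wrist')
c=cv2.resize(a['color'][120:270,230:380],(400,400),interpolation=cv2.INTER_CUBIC)
cv2.imwrite('pics/n3.png',np.hstack([c,b['color'][10:410,80:480]])[:,:,::-1])
E
```

```text
clock: 8.88
ee_pos: [0.5047, -0.1148, 0.1628]
orientation: [-0.0, 0.155, 0.988, -0.0]
force: [7.5, -5.0, -11.7]
opening: 0.326
gripper_force: 89.3
clock: 9.3
ee_pos: [0.5047, -0.1147, 0.1637]
orientation: [-0.0, 0.155, 0.988, -0.0]
force: [7.2, -4.7, -12.5]
opening: 0.325
gripper_force: 89.7
```

View pics/n3.png

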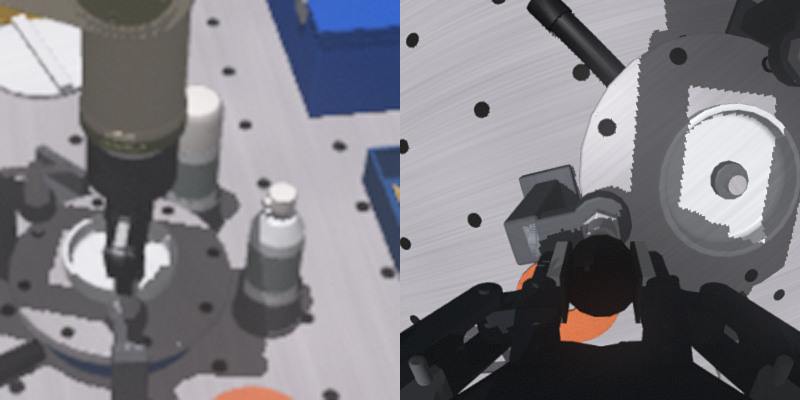

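The knob is held between the pads and raised (wrist crop about (600,275)), with the sleeve showing below it. I'll give one more small pull to feel the stop.

```bash
python3 -m pendant '[0,0,-0.6,0,0,0,20, 0,0,0,0,0,0,20, 0,0,0,0,0,0,20, 0,0,0,0,0,0,20, 0,0,0,0,0,0,20]'
```

```text
clock: 9.82
ee_pos: [0.5047, -0.1147, 0.1639]
orientation: [-0.0, 0.155, 0.988, -0.0]
force: [9.3, -5.6, -16.4]
opening: 0.324
gripper_force: 90.1
```

The plunger is on its stop: z has stalled and the force has risen to 16 N.

```bash
python3 -c "
from plant import *
print(finish_job())"
```

```text
the job is handed in; nothing more can be done
None
```

The spray cap was pressed to its stop and came back up, the plunger is gripped and held up against its stop about 20 mm up, and the job is handed in; no verdict came back.

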